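# Pry up the weighing slab and shim it level

### The arm

A 7-joint arm with a two-finger parallel gripper is mounted at the origin on a cart in front of the work surface, level with it; the furniture and walls round the work are solid. World frame = base frame: x ahead of the robot, y to its left, z up, the work surface at z = 0. Lengths are in mm, angles in rad, forces in N, time in s.
With the tool pointing down it reaches from about 425 to 925 mm from the base axis. Payload 6.8 kg.
Tool frame: the origin (TCP) lies midway between the tips of the shut fingers; the grasp point (between the pads) lies 19 mm behind it (manip.pinch_z is the distance from the TCP to the grasp point, in mm); z points along the fingers, y is the line along which they close (so a half turn about z gives the same grasp; the last joint's range is limited). The gripper opens to 85 mm and grips with 20 to 120 N. Pads are 22 mm wide; open, the fingers measure 114 mm over their backs; the gripper's body (76 mm by 85 mm) begins 54 mm behind the grasp point. The pads swing forward as they close: fully open they stand 13 mm farther back than shut.
Start: joints at [-1.354, 0.477, 0.022, 1.555, -0.011, 1.109, -0.083], TCP at [215.402, 639.726, 231.308] pointing down, gripper open.
Joint ranges: [-2.96, 2.96], [-0.34, 2.1], [-1.41, 1.46], [0.24, 2.44], [-1.37, 4.51], [0.17, 1.92], [-2.96, 2.96]. Speed limits (rad/s): [2.39, 2.39, 3.14, 3.14, 3.14, 3.14, 3.14].

### API

Orientations are given as a unit quaternion [x, y, z, w].
In Python, from bench import manip gives the robot as it stands.
- The arm moves only by the shell command python3 -m pendant 'ROWS' [OPENING] [FORCE]. ROWS is JSON, one flat list of numbers, 6 for each row, row after row: the shift along the world's x, y, z in cm, then the turn, a rotation vector about the world's x, y, z in degrees. A call has 1 to 8 rows; each row is the pose to reach, as a shift and turn from the pose commanded when the call began; what a row does not reach only later rows make up. A row lasts 1/10 s, in which the tool goes at most 50 mm and 8.59 degrees, less where a joint would pass 70% of its speed; a pose out of reach is approached as far as the arm can. A call with a gripper value outside its range is refused whole. OPENING is the finger opening in cm, from 0 to 8.54, set as the call begins (- or left out, the last holds). The fingers move at their own pace and stop on an object; FORCE is the grip in N (left out, the last holds). Time passes only in rows, so rows that repeat a pose let the fingers close. It gives the time, the measured TCP pose, the force, the opening and the grip force at its end, in the units of the state.
- manip.sense(): the state, without advancing time (a new reading comes with each control period).
- manip.read_camera(name): name is "scene" or "top" or "wrist"; returns a dict with "img" (480x640x3 uint8, blue, green, red), "K" (3x3 intrinsics, pixels), "distortion" ([k1, k2, p1, p2, k3] as OpenCV has them; the pictures are not rectified), "cam_to_world" (4x4, takes a point from camera to world coordinates). Camera axes: x right, y up, looking along -z (the intrinsics and any distortion apply to the point x, -y, -z); pixel columns grow to the right and rows downward; lengths in mm; the calibration is good to about 2 mm. A picture is of the moment at which its call begins. There is no depth.
- manip.hand_in(): hands the job in; it is judged then, once.
The state is a dict: "time": time; "q": joint angles; "qvel": joint speeds; "tau": joint torques, N m; "ee_pos": TCP position; "orientation": TCP orientation; "contact_force": force on the tool from outside, world axes, zero at the start; "ft_torque": the same for the moment, N m; "width": finger opening in mm; "finger_force": force on a finger pad.
Only numpy, scipy, OpenCV 4.12 (cv2) and the standard library are available. Lean on these libraries where they do the work, as an engineer would, in place of code of your own. Each camera call takes 0.05 s, during which the arm holds its last target. There are 200 camera calls.

### The job

The stone weighing slab droops at the front. Lever its front edge up with the pry bar over the yellow fulcrum block and park the bar under the red hook, slide the brass shim along the front post's ledge under the raised slab until it just touches the hidden stop, then unhook the bar, let the slab settle level on the shim and lay the bar flat on the bench, clear of the table and the fulcrum block. Work gently: do not ram the slab or the stop, force the slab against its upper limit or lift it by hand, and do not disturb the jar and the tin.

Things in the scene. Friction and masses are not known exactly. Their poses are not given: they have to be found in the camera images.
- rig: Fixed grey frame of the weighing table; origin on the bench below the middle of the slab's front edge; x level from that edge back to the rear pivots (190 mm), away from the robot, y left along the edge, z up. The front post at the origin carries a level steel ledge, top 55 mm above the bench, 46 mm wide (y), from 45 mm before the edge (x = -45) to x = +47 mm under the slab, with an 18 mm slot in its middle from x = +12 mm on.
- post_top (a point): Point on the ledge's upper face (55 mm above the bench) right below the middle of the slab's front edge; axes as rig.
- slab: Marble slab 200 x 220 x 25 mm; origin at the middle of its lower front edge, x to the rear. Origin 55 mm high when drooping (start), 63 mm level, upper limit 71 mm. It tilts about pivots 190 mm behind, damped; lifting takes 8 to 18 N. On its underside over the post a clamped stop block, not seen from above, hangs down 6.5 mm; its near face is 20 to 42 mm behind the edge, different each time.
- fulcrum: Fixed yellow fulcrum block on a dark base plate (135 x 82 mm, 8 mm thick, from 20 mm beyond the ridge to 115 mm before it, towards the robot), left of the front post; origin on the bench below the middle of its ridge; x points to the slab (edge about 45 mm beyond the ridge), y to the left, z up.
- ridge (a point): Middle of the rounded steel ridge (radius 6 mm, 72 mm long along y) on top of the fulcrum block, 53 mm above the bench; axes as fulcrum. The bar pivots here.
- hook (a point): Underside of the red hook's arm near its free end: 51.5 mm above the bench, 95 mm before the ridge. 10 mm round rod: post at y = +22 mm in the fulcrum's frame, arm at the top reaching right to y = -4 mm. The bar, pressed down right of the arm's end, goes under the arm by a sideways move to the left and is held down there by the slab's weight, parked at y about +4 mm.
- pry_bar: Loose straight flat steel bar, 250 x 20 mm, 0.28 kg; origin at mid length on its flat underside; x to the nose, z up. Blade 8 mm thick, rounded nose at x = +125 mm; blue sleeve 20 mm wide, 16 tall from x = -125 to -47 mm. With the nose 20 to 25 mm under the slab, it turns over the ridge from about 0.2 rad nose-down to 0.12 rad nose-up to get under the hook.
- bar_grip (a point): Centre of the bar's blue sleeve, 86 mm behind the bar's middle and 8 mm above its underside; grasp across the 20 mm width. Axes as pry_bar.
- bar_tip (a point): End of the bar's rounded nose (125 mm before its middle), 4 mm above its underside. Axes as pry_bar.
- shim: Loose brass plate 72 (x) x 32 (y) x 8 mm, 0.09 kg, with an upright red tab near its rear; origin at the centre of its underside; x to the end that goes in first, z up. Home: lying on the ledge, x along the table's x, front end touching the slab's hidden stop block with a light push (3 to 15 N), which only the force tells; the tab then stands 14 to 36 mm before the slab's edge.
- shim_tab (a point): Centre of the shim's red tab: 12 mm wide (y), 16 mm long (x), 32 mm tall, standing on the plate 28 mm behind the shim's origin, this point 23 mm above the shim's underside, tab top 39 mm. Grasp it across y with the fingertips above the plate. Axes as shim.
- red_jar: Bystander: glass jar with red cap, 54 mm diameter, 80 mm tall, origin at its underside. Leave alone.
- grease_tin: Bystander: flat tin with blue lid, 64 mm diameter, 33 mm tall, origin at its underside. Leave alone.
Things that resemble listed ones, but are neither listed nor needed, are in the scene too. Several things look just like the shim: the one meant starts farthest to the robot's left.

How it is judged:
By the outcome, as a careful person would: the job done as asked, in the order asked, and still so for the second after the job is handed in, with the robot touching nothing.
It also fails if it takes over 72 s, if anything falls off the work surface, if the arm or the gripper's body presses on something with over 40 N, if the wrist force passes 120 N, or if a joint passes its speed limit or range.

## Working session

There is one attempt and no reset: what is moved stays moved. The work goes in short steps, Python scripts to look and compute and a shell command to move; the robot and the scene stay as the last step left them, time stands still between calls to the robot, and variables do not carry over. Pictures are saved under pics/ and viewed, at most 12 in all, crops included, and the job is handed in when it is done.

```bash
ls; mkdir -p pics
python3 - <<'E'
from bench import manip
import cv2,numpy as np
s=manip.sense(); print(s['time'],s['ee_pos'],s['orientation'],s['width'],s['contact_force'])
for n in ('scene','top'):
    c=manip.read_camera(n); cv2.imwrite(f'pics/{n}0.png',c['img']); print(n,c['K'].tolist(),c['distortion'],np.round(c['cam_to_world'],3).tolist())
    np.savez(f'pics/{n}0.npz',**{k:np.array(v) for k,v in c.items()})
E
```

```text
pics
0.0 [215.23083615 639.12550555 230.2897402 ] [ 1.61679610e-01  9.86842853e-01 -9.39240178e-04 -6.71718090e-05] 85.4674027190021 [ 1.24390242 -0.292855   -0.26712253]
scene [[460.1601214123337, 0.0, 323.04294833504036], [0.0, 460.1601214123337, 244.39267318226553], [0.0, 0.0, 1.0]] [-0.03728345  0.          0.          0.          0.        ] [[-0.785, 0.344, -0.515, -129.983], [-0.619, -0.439, 0.651, 903.561], [-0.003, 0.83, 0.558, 779.221], [0.0, 0.0, 0.0, 1.0]]
top [[590.951514128129, 0.0, 313.2791123376526], [0.0, 590.951514128129, 234.21327788596997], [0.0, 0.0, 1.0]] [0.01205512 0.         0.         0.         0.        ] [[0.026, 0.996, -0.089, 428.875], [-1.0, 0.025, -0.011, 101.406], [-0.009, 0.09, 0.996, 1347.386], [0.0, 0.0, 0.0, 1.0]]
```

View pics/scene0.png

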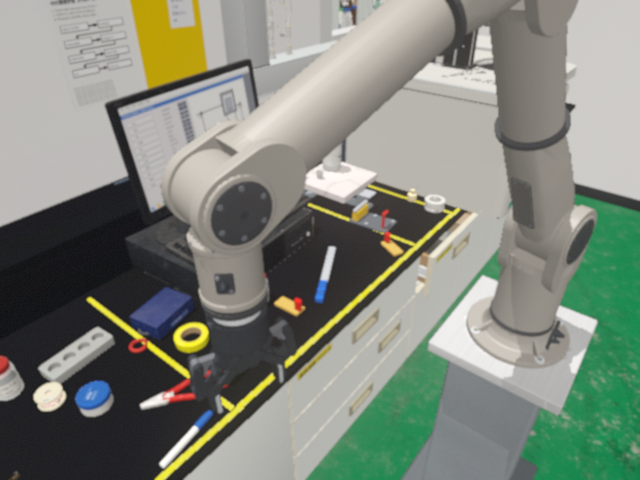

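View pics/top0.png

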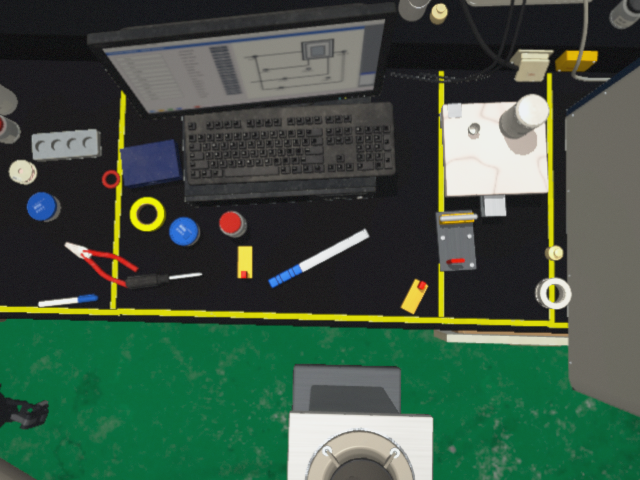

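Top view: the pry bar lies with its blue sleeve at (285,275) and its nose at (367,235). The slab is at (495,150), the post ledge at (493,205), the fulcrum ridge at (458,218) and the hook at (457,262). There are two shim-like plates, A at (245,262) and B at (415,296). A is farther left, and its tab is at the robot's end. I'll confirm with an enlarged crop.

```bash
cat > h.py <<'E'
import numpy as np,cv2
def load(n): return dict(np.load(f'pics/{n}.npz'))
def grab(name,tag):
    from bench import manip
    c=manip.read_camera(name); cv2.imwrite(f'pics/{tag}.png',c['img'])
    np.savez(f'pics/{tag}.npz',**{k:np.array(v) for k,v in c.items()}); return c
def ray(c,p):
    u=cv2.undistortPoints(np.array(p,float).reshape(-1,1,2),c['K'],c['distortion'])[:,0]
    d=np.c_[u[:,0],-u[:,1],-np.ones(len(u))]@c['cam_to_world'][:3,:3].T
    return c['cam_to_world'][:3,3],d
def onz(c,p,z):
    o,d=ray(c,p); return o+d*((z-o[2])/d[:,2])[:,None]
def proj(c,P):
    P=np.atleast_2d(P); M=np.linalg.inv(c['cam_to_world']); q=P@M[:3,:3].T+M[:3,3]; q=q*[1,-1,-1]
    return cv2.projectPoints(q,np.zeros(3),np.zeros(3),c['K'],c['distortion'])[0][:,0]
def mask(c,lo,hi): return cv2.inRange(cv2.cvtColor(c['img'],cv2.COLOR_BGR2HSV),lo,hi)
RED=((0,150,80),(8,255,255));BLUE=((100,140,80),(120,255,255));BRASS=((15,90,120),(28,230,255))
def blobs(m,roi=None,amin=15):
    if roi: k=np.zeros_like(m);x0,y0,x1,y1=roi;k[y0:y1,x0:x1]=m[y0:y1,x0:x1];m=k
    cs=cv2.findContours(m,cv2.RETR_EXTERNAL,cv2.CHAIN_APPROX_NONE)[0]
    return [(cv2.contourArea(q),cv2.minAreaRect(q)) for q in cs if cv2.contourArea(q)>=amin]
E
python3 - <<'E'
from h import *
c=load('top0')
for n,k in (('red',RED),('blue',BLUE),('brass',BRASS)):
    for a,r in blobs(mask(c,*k),(200,150,560,312)): print(n,a,np.round(r[0],1),np.round(r[1],1),round(r[2],1))
i=c['img']
a=cv2.resize(i[180:300,425:565],None,fx=4,fy=4,interpolation=cv2.INTER_CUBIC)
b=cv2.resize(i[240:320,225:275],(240,384) ,interpolation=cv2.INTER_CUBIC)[:384]
d=cv2.resize(i[270:320,390:440],(240,240),interpolation=cv2.INTER_CUBIC)[:96*2]
col=np.vstack([cv2.resize(i[240:290,225:275],(240,240),interpolation=cv2.INTER_CUBIC),d,np.zeros((48,240,3),np.uint8)])
cv2.imwrite('pics/crop1.png',np.hstack([a,col]))
E
```

```text
red 36.0 [421.7 284.6] [6.3 7.6] 26.6
red 33.5 [243.5 274.5] [7. 5.] 90.0
red 50.5 [455.5 260.4] [ 4.1 17.2] 85.6
red 317.5 [229.8 221.8] [20.5 19.8] 45.0
blue 304.5 [284.4 275.8] [10.1 34.2] 61.9
brass 393.0 [414.1 295.8] [15.2 32.6] 26.6
brass 371.5 [244.  261.5] [31. 14.] 90.0
brass 25.0 [550.2 251.6] [ 8.9 15.3] 12.1
brass 34.0 [457.  213.8] [ 2.2 32.1] 86.6
```

View pics/crop1.png

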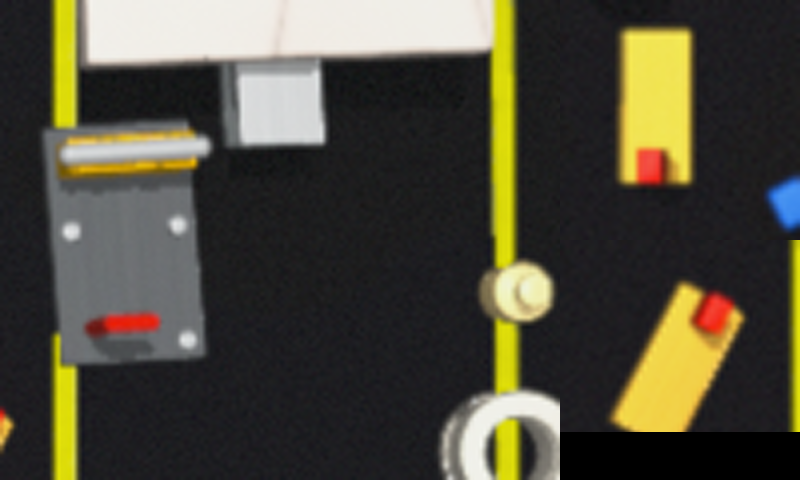

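The crop confirms A (left, upper right of the picture) as the shim: its tab is at the lower, robot-side end and it lies square. B is rotated and to the right, so it's the decoy. Ridge ends are at about (440.5,218.8) and (477,216.5), the slab's front edge runs (447,196.3) to (548,192.5), the ledge's front runs (485,216.5) to (506.3,215.8), and the hook's free end is at (464.5,260.3).

Run:
```python
from h import *
c=load('top0'); R=lambda p,z:np.round(onz(c,np.array(p,float),z)[:,:2],1).tolist()
f=lambda *q:[(425+(x-.0)/4-.375,180+y/4-.375) for x,y in q]
print('ridge ends',R(f((62,155),(208,146)),50))
print('slab edge',R(f((86,67),(492,52)),80))
print('ledge front',R(f((238,146),(325,143)),55))
print('plate corners',R(f((45,130),(62,365),(205,355),(190,122)),8))
print('hook end,post',R(f((159,321),(98,327)),60))
print('shim tab top',R([(243.5,273.5)],39),'plate ctr',R([(244,261.5)],8))
print('shim ang pts',R(f((0,0)),0))
m=mask(c,*BLUE); bl=[b for b in blobs(m,(260,255,310,295))][0]; print('sleeve',R([bl[1][0]],16),bl)
# bar: bright + blue
g=cv2.inRange(cv2.cvtColor(c['img'],cv2.COLOR_BGR2HSV),(0,0,90),(180,80,255))|m
for a,r in blobs(g,(262,225,376,292),200): print('bar',a,r,R(cv2.boxPoints(r),8))
```

```text
ridge ends [[587.4, -162.8], [594.4, -242.9]]
slab edge [[631.9, -169.2], [645.3, -387.1]]
ledge front [[594.2, -257.9], [597.0, -305.4]]
plate corners [[606.6, -161.6], [473.2, -172.1], [481.0, -252.5], [613.2, -243.8]]
hook end,post [[496.7, -213.9], [492.6, -180.9]]
shim tab top [[455.2, 268.0]] plate ctr [[483.0, 271.8]]
shim ang pts [[682.5, -136.7]]
sleeve [[452.9, 178.7]] (304.5, ((284.3754577636719, 275.7664489746094), (10.058823585510254, 34.17647171020508), 61.927513122558594))
bar 1000.5 ((318.2288818359375, 257.98480224609375), (10.153274536132812, 110.61478424072266), 62.241458892822266) [[444.2, 218.4], [566.8, -0.6], [546.6, -11.7], [424.2, 207.1]]
```

```bash
python3 -m pendant '[2.2,-4.3,-0.6,0,0,-6, 4.5,-8.7,-1.2,0,0,-12, 6.7,-13,-1.9,0,0,-18, 9,-17.3,-2.5,0,0,-24, 11.2,-21.6,-3.1,0,0,-30, 13.4,-26,-3.7,0,0,-36, 15.6,-30.3,-4.4,0,0,-42, 17.9,-34.6,-5,0,0,-42]' 5
python3 -m pendant '[2,-4,-1.5,0,0,0, 4,-8,-3,0,0,0, 5.9,-11.4,-4.5,0,0,0, 5.9,-11.4,-6,0,0,0, 5.9,-11.4,-6,0,0,0, 5.9,-11.4,-6,0,0,0]'
```

```text
time: 0.9
ee_pos: [394.6, 291.8, 180.9]
orientation: [0.506, 0.863, -0.0, -0.0]
contact_force: [0.7, 0.6, -0.4]
width: 50.1
finger_force: 0.0
time: 1.5
ee_pos: [453.0, 180.2, 121.3]
orientation: [0.504, 0.864, -0.0, -0.0]
contact_force: [1.2, 0.2, 0.6]
width: 50.0
finger_force: 0.0
```

Run:
```python
from h import *
from bench import manip
s=manip.sense(); print(s['time'],s['ee_pos'],s['orientation'],s['q'],s['width'],s['contact_force'])
c=grab('wrist','w1')
m=mask(c,*BLUE)
for a,r in blobs(m,None,300): print(a,r, np.round(onz(c,r[0],16),1), np.round(onz(c,cv2.boxPoints(r),16)[:,:2],1).tolist())
```

```text
1.5 [453.00079892 180.16876433 121.27721287] [ 5.04310436e-01  8.63522313e-01 -3.02359069e-04 -3.27673786e-04] [-0.77387323  0.32836263  0.31994278  2.11333902 -0.15437614  0.72226034
  0.15998611] 50.035221725183774 [1.19442486 0.19078685 0.64713496]
535.5 ((316.0, 277.0), (20.0, 28.0), 90.0) [[467.5 152.3  16. ]] [[455.3, 154.0], [472.4, 163.7], [480.0, 150.6], [462.6, 140.7]]
771.0 ((316.0, 237.0), (28.0, 28.0), 90.0) [[453.1 178.   16. ]] [[439.9, 182.0], [456.5, 191.3], [466.5, 174.0], [449.6, 164.4]]
308.0 ((315.5, 214.5), (11.0, 29.0), 90.0) [[445.  191.6  16. ]] [[434.7, 190.1], [451.7, 199.7], [455.5, 193.1], [438.3, 183.5]]
762.5 ((315.5, 192.5), (27.0, 29.0), 90.0) [[437.7 204.7  16. ]] [[424.9, 207.8], [441.6, 217.2], [450.7, 201.5], [433.7, 191.9]]
2283.5 ((612.0, 25.5), (51.0, 54.0), 90.0) [[547.7 390.3  16. ]] [[523.3, 392.4], [554.1, 412.7], [573.2, 388.5], [541.4, 368.3]]
```

```bash
python3 -m pendant '[0,-0.2,-4,0,0,0, 0,-0.2,-8,0,0,0, 0,-0.2,-10.5,0,0,0, 0,-0.2,-11.5,0,0,0, 0,-0.2,-11.5,0,0,0]'
python3 -m pendant '[0,0,0,0,0,0,0,0,0,0,0,0,0,0,0,0,0,0,0,0,0,0,0,0,0,0,0,0,0,0]' 1.2 70
```

```text
time: 2.05
ee_pos: [452.9, 178.4, 6.0]
orientation: [0.504, 0.864, -0.0, -0.0]
contact_force: [0.3, -0.0, 0.9]
width: 49.6
finger_force: 0.0
time: 2.55
ee_pos: [454.2, 178.4, 8.0]
orientation: [0.505, 0.863, 0.001, 0.0]
contact_force: [-2.7, 0.6, 8.9]
width: 17.6
finger_force: 68.6
```

```bash
python3 -m pendant '[0,0,0.3,0,0,0, 0,0,3,0,0,0, 0,0,7.5,0,0,0, 0,0,12,0,0,0, 0,0,14,0,0,0, 0,0,14,0,0,0]'
python3 -m pendant '[-0.5,-4,0,0,0,8, -1,-8.5,0,0,0,16, -1.5,-13,0,0,0,24, -2,-18,0,0,0,32, -2.5,-23,0,0,0,40, -3,-28,0,0,0,48, -3.5,-33,0,0,0,56.5, -4,-37.5,0,0,0,64.9]'
python3 -m pendant '[-0.3,-4,0,-0.3,4,0, -0.3,-4,0,-0.6,8,0, -0.3,-4,0,-0.9,12.6,0, -0.3,-4,0,-0.9,12.6,0, -0.3,-4,0,-0.9,12.6,0]'
python3 - <<'E'
from h import *
from scipy.spatial.transform import Rotation as Ro
from bench import manip
s=manip.sense(); print(s['ee_pos'],s['q'],'\n',Ro.from_quat(s['orientation']).as_matrix().round(3))
c=grab('top','t2'); d=grab('scene','s2')
i=cv2.resize(c['img'][170:320,380:580],(600,450),interpolation=cv2.INTER_CUBIC); cv2.imwrite('pics/c2.png',i)
E
```

```text
time: 3.15
ee_pos: [455.3, 178.7, 149.7]
orientation: [0.505, 0.863, 0.003, 0.001]
contact_force: [0.0, 0.5, -2.3]
width: 17.2
finger_force: 69.1
time: 3.95
ee_pos: [416.9, -158.3, 145.1]
orientation: [0.011, 1.0, 0.0, -0.001]
contact_force: [1.3, -0.0, -2.4]
width: 17.8
finger_force: 69.1
time: 4.45
ee_pos: [414.8, -196.6, 145.1]
orientation: [0.013, 0.994, -0.009, -0.11]
contact_force: [-0.6, 0.8, -2.5]
width: 17.6
finger_force: 69.2
[ 414.79721731 -196.6488991   145.14102486] [-0.06471378  0.3626783   0.39423587  2.027522   -0.0639015   0.98383685
  1.90513512] 
 [[-0.975  0.025 -0.219]
 [ 0.029  0.999 -0.015]
 [ 0.218 -0.021 -0.976]]
```

View pics/c2.png

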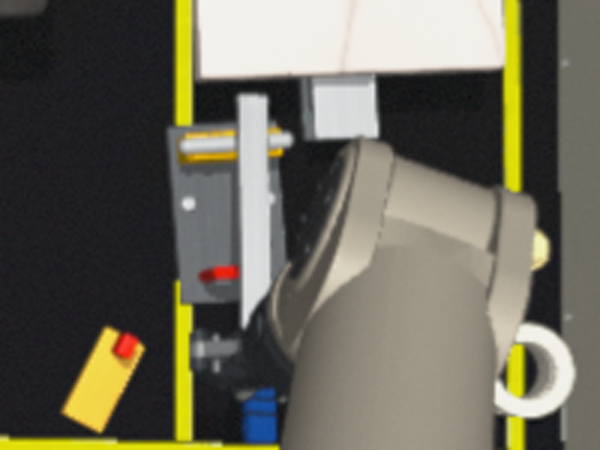

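The picture shows the bar held over the fulcrum, nose at about (253,95) in the crop, running right of the hook. The yaw fell about 5° short, so I'll correct it and check again.

```bash
python3 -m pendant '[-0.2,-2,-1,0,0,3, -0.4,-4,-2,0,0,5.6, -0.4,-4,-2.2,0,0,5.6, -0.4,-4,-2.2,0,0,5.6, -0.4,-4,-2.2,0,0,5.6]'
python3 - <<'E'
from h import *
from scipy.spatial.transform import Rotation as Ro
from bench import manip
s=manip.sense(); print(s['ee_pos'],'\n',Ro.from_quat(s['orientation']).as_matrix().round(3))
c=grab('top','t3'); d=grab('scene','s3')
a=cv2.resize(c['img'][190:300,420:520],(500,550),interpolation=cv2.INTER_CUBIC)
b=cv2.resize(d['img'][150:260,300:400] ,(300,330),interpolation=cv2.INTER_CUBIC)
cv2.imwrite('pics/c3.png',np.hstack([a,np.vstack([b,np.zeros((220,300,3),np.uint8)])]))
E
```

```text
time: 5.05
ee_pos: [411.5, -236.3, 124.6]
orientation: [-0.035, 0.993, -0.014, -0.109]
contact_force: [0.6, -0.3, -2.8]
width: 17.6
finger_force: 69.2
[ 411.54171933 -236.2767259   124.57977427] 
 [[-0.974 -0.072 -0.215]
 [-0.066  0.997 -0.036]
 [ 0.217 -0.021 -0.976]]
```

View pics/c3.png

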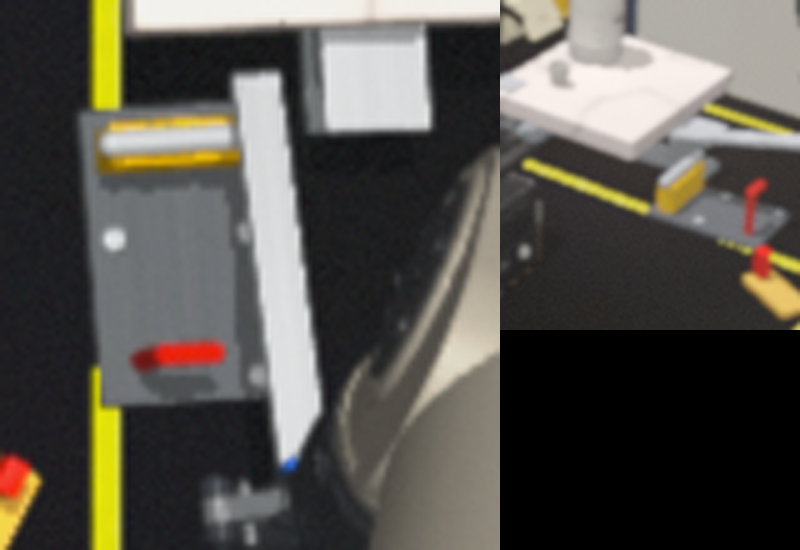

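```bash
cat >> h.py <<'E'
def barpt(s,x,z,y=0,tx=-85.3,tz=8):
    from scipy.spatial.transform import Rotation as Ro
    R=Ro.from_quat(s['orientation']).as_matrix(); return s['ee_pos']-R[:,0]*(x-tx)+R[:,1]*y-R[:,2]*(z-tz)
O=np.array([591,-203.4]);EX=np.array([.9973,.0729]);EY=np.array([-.0729,.9973])
def F(P): P=np.asarray(P); return np.round([(P[:2]-O)@EX,(P[:2]-O)@EY,P[2]],1)
E
python3 - <<'E'
from h import *
from bench import manip
s=manip.sense(); c=load('t3'); d=load('s3')
for x in (125,-30):
  for y in (-10,10):
    p=proj(c,barpt(s,x,8,y))[0]; print(x,y,F(barpt(s,x,0,y)),'crop px',((p-[420,190])*5+2).round(1))
for x in (125,0): print('scene',x,((proj(d,barpt(s,x,8,10))[0]-[300,150])*3+1).round(1), ((proj(d,barpt(s,x,0,10))[0]-[300,150])*3+1).round(1))
for P in ([0,36,53],[0,-36,53],[-95,-4,61.5]): 
  w=np.r_[O+P[0]*EX+P[1]*EY,P[2]]; print(P,((proj(c,w)[0]-[420,190])*5+2).round(1),'scene',((proj(d,w)[0]-[300,150])*3+1).round(1))
E
```

```text
125 -10 [ 22.5 -30.9  71.5] crop px [278.6  70.8]
125 10 [ 22.5 -10.9  71.1] crop px [231.9  73.2]
-30 -10 [-128.8  -30.2  105.1] crop px [324.4 420.1]
-30 10 [-128.8  -10.2  104.7] crop px [276.  422.4]
scene 125 [168.6 131.9] [169.8 138.7]
scene 0 [270.8 139.5] [271.7 146.5]
[0, 36, 53] [114.8 141.1] scene [165.  176.4]
[0, -36, 53] [278.8 133.3] scene [198.4 149.7]
[-95, -4, 61.5] [225.8 351.7] scene [262.4 178.6]
```

```bash
python3 -m pendant '[0,0,-1.0,0,0,0, 0,0,-1.8,0,0,0, 0,0,-2.2,0,0,0, 0,0,-2.2,0,0,0, 0,0,-2.2,0,0,0]'
python3 -m pendant '[0.7,0.05,-0.16,0,0,0, 1.4,0.1,-0.32,0,0,0, 2,0.15,-0.45,0,0,0, 2,0.15,-0.45,0,0,0, 2,0.15,-0.45,0,0,0]'
python3 - <<'E'
from h import *
from bench import manip
s=manip.sense();print(F(barpt(s,125,0)),F(barpt(s,125,8)),F(barpt(s,-85,0)))
E
```

```text
time: 5.65
ee_pos: [411.5, -237.0, 102.2]
orientation: [-0.035, 0.993, -0.015, -0.109]
contact_force: [-0.5, 0.4, -0.9]
width: 17.5
finger_force: 69.3
time: 6.15
ee_pos: [431.9, -235.5, 97.8]
orientation: [-0.035, 0.993, -0.015, -0.109]
contact_force: [-0.0, 0.1, -1.9]
width: 17.6
finger_force: 69.3
[ 42.5 -21.6  44.2] [ 44.3 -21.4  52.1] [-162.4  -20.6   89.9]
```

```bash
python3 -m pendant '[0.5,0.04,-0.11,0,0,0, 1,0.07,-0.22,0,0,0, 1.4,0.1,-0.31,0,0,0, 1.4,0.1,-0.31,0,0,0]'
python3 -m pendant '[0.4,0.03,-0.09,0,0,0, 0.8,0.06,-0.18,0,0,0, 0.8,0.06,-0.18,0,0,0, 0.8,0.06,-0.18,0,0,0]'
python3 - <<'E'
from h import *
from bench import manip
s=manip.sense();print(F(barpt(s,125,0)),F(barpt(s,125,8)),F(barpt(s,-85,0)))
E
```

```text
time: 6.55
ee_pos: [446.4, -234.4, 94.6]
orientation: [-0.035, 0.993, -0.015, -0.109]
contact_force: [0.5, -0.0, -0.9]
width: 17.7
finger_force: 69.3
time: 6.95
ee_pos: [453.8, -233.9, 92.9]
orientation: [-0.035, 0.993, -0.015, -0.109]
contact_force: [-0.4, -0.5, -1.7]
width: 17.3
finger_force: 69.3
[ 64.5 -21.6  39.4] [ 66.2 -21.5  47.2] [-140.5  -20.6   85. ]
```

```bash
python3 -m pendant '[-0.13,-0.01,-0.5,0.15,-2.1,0, -0.25,-0.02,-1.02,0.3,-4.15,0, -0.34,-0.03,-1.52,0.45,-6.2,0, -0.42,-0.03,-2.01,0.6,-8.2,0, -0.47,-0.03,-2.4,0.7,-9.7,0, -0.5,-0.04,-2.8,0.8,-11.2,0, -0.53,-0.04,-3.16,0.9,-12.7,0, -0.53,-0.04,-3.16,0.9,-12.7,0]'
python3 - <<'E'
from h import *
from bench import manip
s=manip.sense();print(F(barpt(s,125,0)),F(barpt(s,125,8)),F(barpt(s,-85,0)))
E
```

```text
time: 7.75
ee_pos: [448.5, -234.5, 61.8]
orientation: [-0.034, 0.999, -0.011, 0.003]
contact_force: [0.7, 0.5, 2.6]
width: 17.5
finger_force: 69.7
[ 65.9 -22.   54.8] [ 65.9 -21.9  62.8] [-144.   -20.9   53.8]
```

```bash
python3 -m pendant '[0,0,-0.3,0.09,-1.2,0, 0,0,-0.6,0.17,-2.4,0, 0,0,-0.9,0.26,-3.6,0, 0,0,-1.2,0.34,-4.7,0, 0,0,-1.4,0.42,-5.6,0, 0,0,-1.5,0.44,-6,0, 0,0,-1.5,0.44,-6,0, 0,0,-1.5,0.44,-6,0]'
python3 - <<'E'
from h import *
from bench import manip
s=manip.sense();print(F(barpt(s,125,0)),F(barpt(s,125,8)),F(barpt(s,-85,0)),F(barpt(s,-37,8)),F(barpt(s,-42,8)))
E
```

```text
time: 8.55
ee_pos: [448.4, -234.6, 46.8]
orientation: [-0.033, 0.998, -0.009, 0.054]
contact_force: [-0.3, -0.1, 4.7]
width: 17.5
finger_force: 70.1
[ 65.5 -22.   61.4] [ 64.6 -21.8  69.4] [-143.3  -20.9   38.8] [-96.4 -20.9  52. ] [-101.4  -20.9   51.4]
```

```bash
python3 -m pendant '[0,0,-0.1,0.03,-0.4,0, 0,0,-0.2,0.06,-0.8,0, 0,0,-0.2,0.06,-0.8,0, 0,0,-0.2,0.06,-0.8,0]'
python3 -m pendant '[-0.03,0.4,0,0,0,0, -0.06,0.8,0,0,0,0, -0.08,1.1,0,0,0,0, -0.08,1.1,0,0,0,0]'
python3 - <<'E'
from h import *
from bench import manip
s=manip.sense();print(F(barpt(s,125,0)),F(barpt(s,125,8)),F(barpt(s,-85,0)),F(barpt(s,-37,8)),F(barpt(s,-42,8)))
E
```

```text
time: 8.95
ee_pos: [448.5, -234.5, 44.6]
orientation: [-0.033, 0.998, -0.008, 0.061]
contact_force: [0.4, -0.4, 5.2]
width: 17.3
finger_force: 70.1
time: 9.35
ee_pos: [448.1, -226.0, 45.0]
orientation: [-0.03, 0.998, -0.01, 0.063]
contact_force: [0.4, -7.4, 4.7]
width: 17.6
finger_force: 71.5
[ 65.4 -14.8  63.2] [ 64.4 -14.6  71.1] [-142.9  -12.4   37.1] [-96.3 -12.7  51. ] [-101.2  -12.7   50.4]
```

Run:
```python
from h import *
c=grab('top','t4'); d=grab('scene','s4')
a=cv2.resize(c['img'][190:300,420:520],(500,550),interpolation=cv2.INTER_CUBIC)
b=cv2.resize(d['img'][190:250,340:400] ,(300,300),interpolation=cv2.INTER_CUBIC)
cv2.imwrite('pics/c4.png',np.hstack([a,np.vstack([b,np.zeros((250,300,3),np.uint8)])]))
```

```text
(no output)
```

View pics/c4.png

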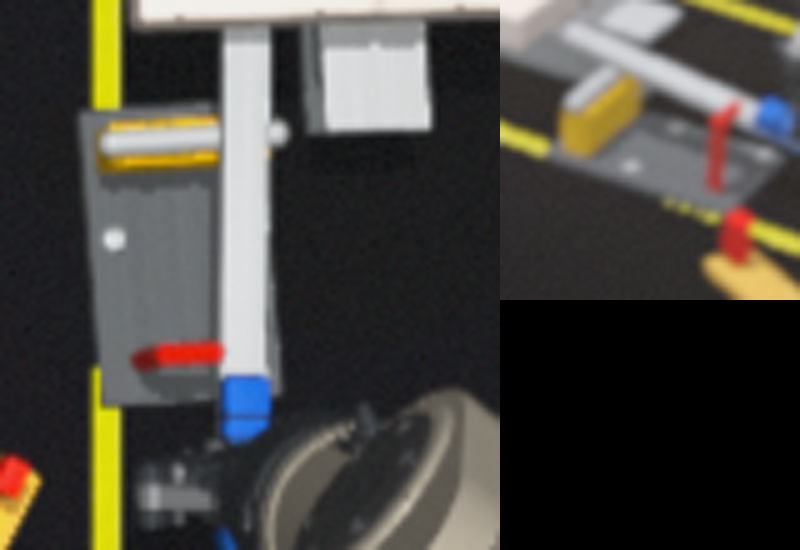

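Bar's left edge is at (220,352) in the crop, right at the hook arm's tip (222,352). I'll dip slightly more, move left and watch whether the side force keeps growing.

```bash
python3 -m pendant '[0,0,-0.1,0.03,-0.4,0, 0,0,-0.1,0.03,-0.4,0]'; python3 -m pendant '[-0.01,0.2,0,0,0,0, -0.02,0.4,0,0,0,0,-0.02,0.4,0,0,0,0]'
python3 - <<'E'
from h import *
from bench import manip
s=manip.sense();print(F(barpt(s,125,0)),F(barpt(s,-85,0)),F(barpt(s,-37,8)),s['ft_torque'])
E
```

```text
time: 9.65
ee_pos: [448.1, -226.2, 44.0]
orientation: [-0.03, 0.997, -0.01, 0.066]
contact_force: [0.2, -6.6, 5.3]
width: 17.6
finger_force: 71.5
time: 9.95
ee_pos: [448.1, -223.3, 44.3]
orientation: [-0.029, 0.997, -0.01, 0.067]
contact_force: [0.2, -9.1, 5.6]
width: 18.0
finger_force: 73.1
[ 65.6 -12.5  64.2] [-142.6   -9.6   36.4] [-96.1 -10.1  50.7] [-1.9302296   0.11651702 -1.70419596]
```

```bash
python3 -m pendant '[-0.02,0.25,0,0,0,0.5, -0.04,0.5,0,0,0,1, -0.06,0.8,0,0,0,1.2,-0.06,0.8,0,0,0,1.2]'
python3 - <<'E'
from h import *
from bench import manip
s=manip.sense();print(F(barpt(s,125,0)),F(barpt(s,-85,0)),F(barpt(s,-37,8)),s['ft_torque'])
E
```

```text
time: 10.35
ee_pos: [448.1, -217.1, 44.7]
orientation: [-0.037, 0.997, -0.011, 0.068]
contact_force: [-0.4, -13.6, 3.9]
width: 17.6
finger_force: 84.0
[65.9 -2.9 65. ] [-142.2   -3.5   36.8] [-95.7  -3.1  51.2] [-2.63834194  0.02754769 -2.67795958]
```

```bash
cat >> h.py <<'E'
def barline(c):
    g=cv2.cvtColor(c['img'],cv2.COLOR_BGR2GRAY)
    for r in (200,204,208,226,234,242,250,264):
        row=g[r,445:482]; k=np.where(row>165)[0]+445
        if len(k):
            z=53+(F(np.r_[onz(c,[(k.mean(),r)],60)[0][:2],0])[0])*.12+8
            a=[F(onz(c,[(q,r)],z)[0]) for q in (k[0]-.5,k[-1]+.5)]; print(r,k[0],k[-1],a[0],a[1])
E
python3 - <<'E'
from h import *
barline(load('t4')); print(); barline(grab('top','t5'))
E
```

```text
200 465 473 [ 35.5 -11.6  65.3] [ 34.5 -31.2  65.3]
204 465 473 [ 26.8 -11.3  64.2] [ 25.9 -30.8  64.2]
208 465 473 [ 18.2 -10.9  63.2] [ 17.2 -30.5  63.2]
226 465 472 [-20.8  -9.4  58.4] [-21.7 -26.8  58.4]
234 465 473 [-38.2  -8.7  56.3] [-39.1 -28.3  56.3]
242 465 472 [-55.6  -8.   54.2] [-56.4 -25.4  54.2]
250 464 472 [-72.8  -5.1  52.2] [-73.8 -24.7  52.2]
264 464 473 [-103.3   -3.9   48.5] [-104.3  -25.7   48.5]

200 465 472 [ 35.5 -11.6  65.3] [ 34.6 -29.   65.3]
204 464 472 [26.9 -9.1 64.2] [ 26.  -28.7  64.2]
208 464 472 [18.3 -8.8 63.2] [ 17.3 -28.3  63.2]
226 463 471 [-20.6  -5.   58.5] [-21.6 -24.6  58.5]
234 463 471 [-38.   -4.3  56.4] [-38.9 -23.9  56.4]
242 462 470 [-55.2  -1.5  54.3] [-56.2 -21.1  54.3]
250 462 470 [-72.6  -0.8  52.2] [-73.6 -20.4  52.2]
264 461 473 [-103.     2.7   48.5] [-104.3  -25.7   48.5]
```

```bash
python3 -m pendant '[-0.02,0.3,0,0,0,-1, -0.04,0.6,0,0,0,-2, -0.06,0.9,0,0,0,-3,-0.08,1.2,0,0,0,-4,-0.1,1.5,0,0,0,-4.5,-0.1,1.5,0,0,0,-4.5]'
python3 - <<'E'
from h import *
from bench import manip
s=manip.sense();print(F(barpt(s,125,0)),F(barpt(s,-85,0)),F(barpt(s,-37,8)),s['ft_torque']); barline(grab('top','t6'))
E
```

```text
time: 11.0
ee_pos: [448.6, -202.0, 45.2]
orientation: [0.002, 0.998, -0.013, 0.069]
contact_force: [3.1, -12.8, 4.3]
width: 17.5
finger_force: 82.4
[66.9 -4.2 66.1] [-140.5   11.4   37.3] [-94.2   8.2  51.8] [-2.61820251 -0.49868296 -2.61646105]
200 464 471 [35.6 -9.5 65.3] [ 34.7 -26.8  65.3]
204 463 471 [27.  -6.9 64.3] [ 26.1 -26.5  64.3]
208 463 470 [18.4 -6.6 63.2] [ 17.5 -24.   63.2]
226 460 468 [-20.3   1.5  58.5] [-21.2 -18.1  58.5]
234 459 469 [-37.6   4.4  56.4] [-38.7 -19.6  56.4]
242 458 466 [-54.8   7.3  54.3] [-55.8 -12.3  54.3]
250 457 465 [-72.1  10.2  52.2] [-73.   -9.5  52.2]
264 462 473 [-103.1    0.5   48.5] [-104.3  -25.7   48.5]
```

```bash
python3 -m pendant '[0,-0.1,0.05,0,0,-1.5, 0,-0.1,0.1,0,0,-3, 0,-0.1,0.15,0,0.3,-4.5, 0,-0.1,0.2,0,0.5,-4.5, 0,-0.1,0.2,0,0.5,-4.5]'
python3 - <<'E'
from h import *
from bench import manip
s=manip.sense();print(F(barpt(s,125,0)),F(barpt(s,-85,0)),F(barpt(s,-37,8)),s['ft_torque']); barline(grab('top','t7'))
E
```

```text
time: 11.55
ee_pos: [448.6, -200.4, 46.7]
orientation: [0.037, 0.997, -0.015, 0.063]
contact_force: [2.9, -8.2, 2.7]
width: 17.4
finger_force: 70.6
[ 65.5 -17.4  65.3] [-140.6   13.    38.8] [-94.4   6.4  52.8] [-1.54589112 -0.57884931 -1.01770221]
200 463 471 [35.7 -7.3 65.3] [ 34.7 -26.8  65.3]
204 463 471 [27.  -6.9 64.3] [ 26.1 -26.5  64.3]
208 462 470 [18.5 -4.4 63.2] [ 17.5 -24.   63.2]
226 460 468 [-20.3   1.5  58.5] [-21.2 -18.1  58.5]
234 459 469 [-37.6   4.4  56.4] [-38.7 -19.6  56.4]
242 458 466 [-54.8   7.3  54.3] [-55.8 -12.3  54.3]
250 457 465 [-72.1  10.2  52.2] [-73.   -9.5  52.2]
264 460 473 [-102.9    4.8   48.5] [-104.3  -25.7   48.5]
```

```bash
python3 -m pendant '[0,-0.1,0.1,0,0.4,-0.5, 0,-0.1,0.2,0,0.8,-1, 0,-0.1,0.2,0,0.8,-1]'
python3 -m pendant '[0,0,0.1,0,0.4,0, 0,0,0.1,0,0.4,0]'
```

```text
time: 11.9
ee_pos: [448.4, -200.5, 47.7]
orientation: [0.045, 0.997, -0.015, 0.055]
contact_force: [7.9, -7.8, -10.2]
width: 18.0
finger_force: 70.6
time: 12.1
ee_pos: [448.3, -200.4, 48.0]
orientation: [0.044, 0.998, -0.016, 0.051]
contact_force: [11.7, -8.5, -22.2]
width: 17.5
finger_force: 71.0
```

```bash
python3 -m pendant '[0,0,-0.1,0,-0.4,0, 0,0,-0.13,0,-0.6,0, 0,0,-0.13,0,-0.6,0]'
python3 -m pendant '[0,0,0,0,0,0,0,0,0,0,0,0,0,0,0,0,0,0,0,0,0,0,0,0]' 4.5
```

```text
time: 12.4
ee_pos: [448.5, -200.4, 47.6]
orientation: [0.045, 0.997, -0.015, 0.057]
contact_force: [8.1, -7.0, -7.7]
width: 17.2
finger_force: 72.6
time: 12.8
ee_pos: [445.2, -197.8, 46.8]
orientation: [0.043, 0.998, -0.013, 0.054]
contact_force: [0.3, 0.6, -0.2]
width: 45.0
finger_force: 0.0
```

```bash
python3 -m pendant '[0,0,0.5,0,0,0, 0,0,2,0,0,0, 0,0,6,0,0,0, 0,0,10,0,0,0, 0,0,12,0,0,0]'
python3 - <<'E'
from h import *
from scipy.spatial.transform import Rotation as Ro
from bench import manip
s=manip.sense();print(s['q'],Ro.from_quat(s['orientation']).as_matrix().round(3).tolist()); c=grab('top','t8');barline(c)
d=grab('scene','s8'); m=mask(d,*RED)
a=cv2.resize(c['img'][190:300,420:520],(500,550),interpolation=cv2.INTER_CUBIC)
b=cv2.resize(d['img'][160:260,320:420] ,(300,300),interpolation=cv2.INTER_CUBIC)
cv2.imwrite('pics/c8.png',np.hstack([a,np.vstack([b,np.zeros((250,300,3),np.uint8)])]))
E
```

```text
time: 13.3
ee_pos: [446.6, -198.9, 170.3]
orientation: [0.044, 0.997, -0.013, 0.056]
contact_force: [0.3, 0.5, 0.2]
width: 45.2
finger_force: 0.0
[-0.07872388  0.19506018  0.42051658  2.15658393 -0.1330682   0.69503068
  1.91094595] [[-0.99, 0.089, 0.111], [0.086, 0.996, -0.032], [-0.113, -0.022, -0.993]]
200 463 471 [35.7 -7.3 65.3] [ 34.7 -26.8  65.3]
204 463 471 [27.  -6.9 64.3] [ 26.1 -26.5  64.3]
208 462 470 [18.5 -4.4 63.2] [ 17.5 -24.   63.2]
226 460 468 [-20.3   1.5  58.5] [-21.2 -18.1  58.5]
234 459 469 [-37.6   4.4  56.4] [-38.7 -19.6  56.4]
242 458 466 [-54.8   7.3  54.3] [-55.8 -12.3  54.3]
250 457 465 [-72.1  10.2  52.2] [-73.   -9.5  52.2]
264 460 473 [-102.9    4.8   48.5] [-104.3  -25.7   48.5]
```

View pics/c8.png

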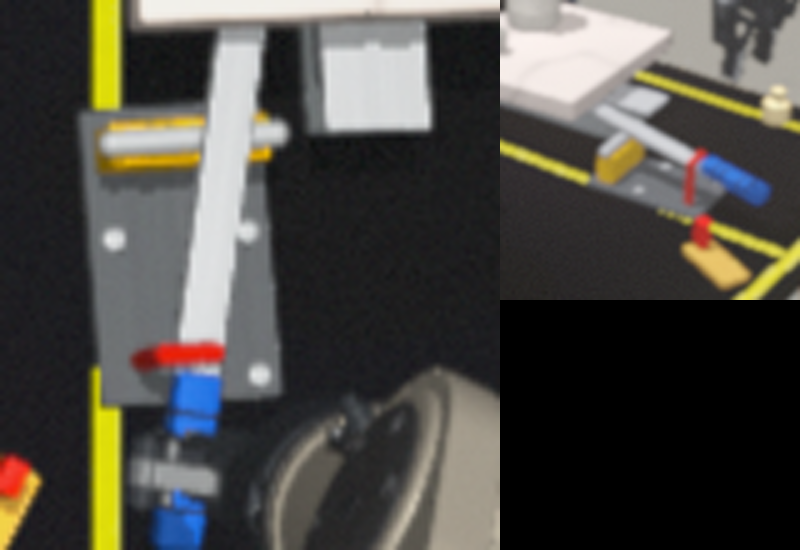

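The bar is parked under the red hook (hook at (180,355) in the crop, sleeve behind it) and the nose is under the slab. Next, the shim.

```bash
python3 -m pendant '[0,4,0,0.6,2,2, 0,8.5,0,1.2,4,4, 0.2,13,0,1.8,6.4,6, 0.4,17.5,0,1.8,6.4,7, 0.5,22,0,1.8,6.4,7, 0.6,26.5,0,1.8,6.4,7, 0.7,31,0,1.8,6.4,7, 0.8,35.5,0,1.8,6.4,7]'
python3 -m pendant '[0,4,-0.5,0,0,0, 0,8,-1,0,0,0, 0,11.2,-2,0,0,0, 0,11.2,-2,0,0,0, 0,11.2,-2,0,0,0]'
python3 - <<'E'
from h import *
from bench import manip
from scipy.spatial.transform import Rotation as Ro
s=manip.sense();print(s['ee_pos'],s['q'],Ro.from_quat(s['orientation']).as_matrix().round(3).tolist())
c=grab('wrist','w9')
for a,r in blobs(mask(c,*RED),None,150): print('red',a,r,onz(c,r[0],39).round(1))
for a,r in blobs(mask(c,*BRASS),None,800): print('brass',a,r,onz(c,r[0],8).round(1),onz(c,cv2.boxPoints(r),8).round(1)[:,:2].tolist())
E
```

```text
time: 14.2
ee_pos: [452.5, 158.2, 166.1]
orientation: [-0.018, 1.0, 0.003, -0.002]
contact_force: [0.8, -0.3, 0.5]
width: 45.2
finger_force: 0.0
time: 14.7
ee_pos: [452.6, 268.5, 145.7]
orientation: [-0.018, 1.0, 0.003, -0.003]
contact_force: [-0.3, -1.4, 0.0]
width: 44.8
finger_force: 0.0
[452.59056942 268.48780801 145.68940246] [-0.75989307  0.33976749  0.13415816  1.99793141 -0.07144892  0.80923221
  1.02341437] [[-0.999, -0.037, -0.005], [-0.037, 0.999, 0.005], [0.005, 0.005, -1.0]]
red 1364.0 ((349.53973388671875, 385.6274108886719), (29.62579345703125, 64.38114166259766), 83.9909896850586) [[575.2 298.9  39. ]]
red 459.5 ((627.2269897460938, 249.67919921875), (41.185691833496094, 14.747532844543457), 38.290164947509766) [[456.8 497.6  39. ]]
red 426.0 ((317.0, 230.5), (29.0, 16.0), 90.0) [[450.4 268.9  39. ]]
brass 1904.5 ((575.0509033203125, 357.51495361328125), (83.73493194580078, 42.269874572753906), 34.75591278076172) [[567.4 504.1   8. ]] [[560.9, 458.7], [526.9, 473.4], [574.5, 552.3], [612.2, 538.6]]
brass 3473.0 ((317.5, 257.5), (87.0, 41.0), 90.0) [[480.4 270.5   8. ]] [[445.9, 253.5], [444.8, 284.9], [517.3, 288.6], [518.5, 255.1]]
```

```bash
python3 -m pendant '[0,0.1,-4.5,0,0,0, 0,0.1,-9,0,0,0, 0,0.1,-12,0,0,0, 0,0.1,-13.1,0,0,0, 0,0.1,-13.1,0,0,0]' 4.5
python3 -m pendant '[0,0,0,0,0,0,0,0,0,0,0,0,0,0,0,0,0,0,0,0,0,0,0,0,0,0,0,0,0,0]' 0.5 50
python3 -m pendant '[0,0,0.4,0,0,0, 0,0,4,0,0,0, 0,0,9,0,0,0, 0,0,14,0,0,0,0,0,16,0,0,0,0,0,16,0,0,0]'
```

```text
time: 15.25
ee_pos: [453.2, 267.8, 15.1]
orientation: [-0.017, 1.0, 0.002, -0.002]
contact_force: [0.6, 0.0, 0.4]
width: 45.2
finger_force: 0.0
time: 15.75
ee_pos: [454.8, 270.1, 17.9]
orientation: [-0.017, 1.0, 0.004, -0.0]
contact_force: [-0.7, -1.7, 5.0]
width: 11.0
finger_force: 48.9
time: 16.35
ee_pos: [455.6, 271.1, 180.5]
orientation: [-0.017, 1.0, 0.006, 0.002]
contact_force: [-0.2, 0.3, -2.0]
width: 10.6
finger_force: 48.9
```

Run:
```python
from h import *
from bench import manip
from scipy.spatial.transform import Rotation as Ro
s=manip.sense();print(s['ee_pos'],Ro.from_quat(s['orientation']).as_matrix().round(3).tolist())
c=grab('wrist','w10')
p=s['ee_pos']; cv2.imwrite('pics/w10v.png',c['img'])
for a,r in blobs(mask(c,*BRASS),None,1500): print('brass',a,r,(onz(c,cv2.boxPoints(r),p[2]-17.9+8)-p).round(1).tolist())
```

```text
[455.57968175 271.10124605 180.49309299] [[-0.999, -0.035, 0.003], [-0.035, 0.999, 0.012], [-0.004, 0.012, -1.0]]
brass 2284.0 ((318.0, 372.0), (64.0, 48.0), 90.0) [[25.5, -9.5, -9.9], [24.9, 12.6, -9.9], [60.7, 14.6, -9.9], [61.3, -9.0, -9.9]]
brass 4374.0 ((539.8729858398438, 343.4621276855469), (78.60514068603516, 67.99967956542969), 27.89727020263672) [[31.9, 83.5, -9.9], [0.4, 93.1, -9.9], [19.1, 132.3, -9.9], [53.4, 124.2, -9.9]]
```

View pics/w10v.png

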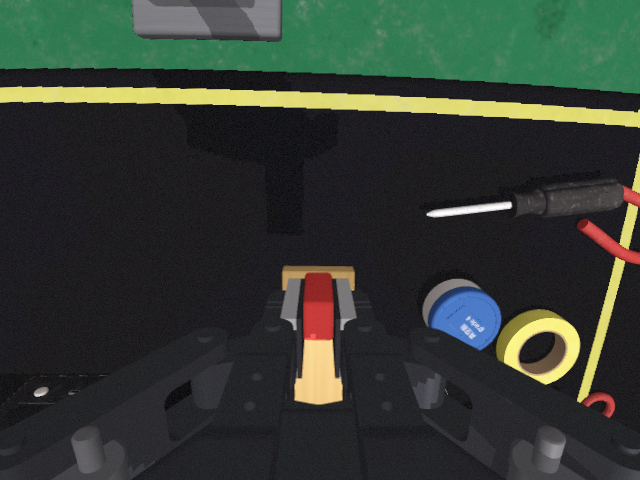

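Run:
```python
from h import *
c=load('w10'); p=np.array([455.58,271.10,180.49])
for h in (-17.9,-15.5): print(h,(onz(c,[(319,404),(283,267.5),(354,267.5),(283,290),(354,290)],p[2]+h+8)-p).round(1).tolist())
print(c['cam_to_world'].round(3).tolist())
print((proj(c,p+[[0,0,0],[64,0,-10],[-8,0,-10]])).round(1))
```

```text
-17.9 [[61.0, 3.3, -9.9], [-10.0, -14.8, -9.9], [-10.9, 15.9, -9.9], [0.6, -14.8, -9.9], [-0.3, 16.5, -9.9]]
-15.5 [[58.9, 3.2, -7.5], [-10.9, -14.7, -7.5], [-11.8, 15.6, -7.5], [-0.5, -14.6, -7.5], [-1.4, 16.2, -7.5]]
[[-0.035, -0.963, -0.269, 388.182], [0.999, -0.03, -0.022, 267.447], [0.013, -0.269, 0.963, 322.192], [0.0, 0.0, 0.0, 1.0]]
[[316.7 299.5]
 [312.1 408.8]
 [317.1 272.6]]
```

```bash
python3 -m pendant '[0.9,-4.5,0,0,0,0, 1.8,-9,0,0,0,0, 2.7,-13.5,0,0,0,0, 3.6,-18,0,0,0,0, 4.5,-22.5,0,0,0,0, 5.4,-27,0,0,0,0, 6.3,-31.5,0,0,0,0, 7.2,-36,0,0,0,1.3]'
python3 -m pendant '[0.9,-4,0,0,0,0, 1.8,-8,-0.5,0,0,0, 2.7,-12,-1,0,0,0, 3.6,-16,-1.5,0,0,0, 4.6,-19.4,-2,0,0,0, 4.6,-19.4,-2,0,0,0, 4.6,-19.4,-2,0,0,0]'
python3 - <<'E'
from bench import manip
from scipy.spatial.transform import Rotation as Ro
s=manip.sense();print(s['ee_pos'],s['q'],Ro.from_quat(s['orientation']).as_matrix().round(3).tolist())
E
```

```text
time: 17.2
ee_pos: [524.5, -91.9, 174.5]
orientation: [-0.029, 1.0, 0.003, -0.003]
contact_force: [0.1, 0.5, -0.8]
width: 10.8
finger_force: 49.0
time: 17.9
ee_pos: [570.2, -284.7, 153.9]
orientation: [-0.028, 1.0, 0.004, -0.003]
contact_force: [0.0, 1.5, -1.3]
width: 10.9
finger_force: 49.1
[ 570.18684454 -284.68535491  153.93750734] [ 0.11782588  0.51576314  0.34455792  1.73256116 -0.21322754  0.93908138
  2.17573653] [[-0.998, -0.056, -0.007], [-0.056, 0.998, 0.008], [0.006, 0.008, -1.0]]
```

```bash
python3 -m pendant '[0.1,0.1,-3,0,0,0, 0.3,0.2,-5.5,0,0,0, 0.3,0.2,-7,0,0,0, 0.3,0.2,-7,0,0,0, 0.3,0.2,-7,0,0,0]'
python3 - <<'E'
from h import *
from bench import manip
s=manip.sense();print(s['ee_pos'])
c=grab('top','t11'); d=grab('scene','s11')
a=cv2.resize(c['img'][180:260,440:540],(500,400),interpolation=cv2.INTER_CUBIC)
b=cv2.resize(d['img'][150:230,300:400] ,(500,400)[:2],interpolation=cv2.INTER_CUBIC)[:, :300]
cv2.imwrite('pics/c11.png',np.hstack([a,b]))
E
```

```text
time: 18.4
ee_pos: [574.7, -281.9, 86.3]
orientation: [-0.029, 1.0, 0.003, -0.002]
contact_force: [0.2, -0.3, -0.7]
width: 10.8
finger_force: 49.1
[ 574.72815878 -281.86199532   86.34037511]
```

View pics/c11.png

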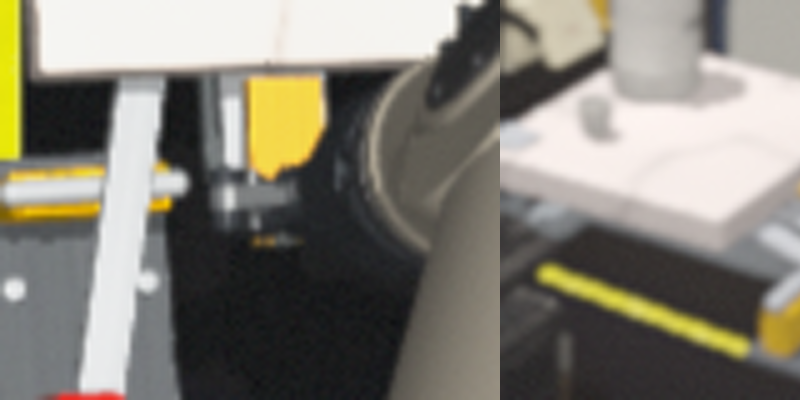

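Run:
```python
from h import *
c=load('t11'); g=lambda x,y,z:onz(c,[(440+x/5-.4,180+y/5-.4)],z)[0].round(1)
a=[g(222,100,55),g(331,100,55)];b=[g(248,100,76.4),g(325,100,76.4)];print(a,b)
print('slab edge z95', g(40,77,94),g(330,70,94), 'bar z',g(140,77,70))
```

```text
[array([ 630.8, -257.6,   55. ]), array([ 631.9, -305.3,   55. ])] [array([ 627.7, -262.9,   76.4]), array([ 628.5, -296. ,   76.4])]
slab edge z95 [ 632.7 -169.4   94. ] [ 638.7 -292.7   94. ] bar z [ 637.6 -217.9   70. ]
```

```bash
python3 -m pendant '[-0.2,0,-0.5,0,0,0, -0.2,0,-1,0,0,0, -0.2,0,-1.1,0,0,0, -0.2,0,-1.1,0,0,0]'; for k in 1 2; do :; done; python3 -m pendant '[0,0,-0.1,0,0,0, 0,0,-0.1,0,0,0]'; python3 -m pendant '[0,0,-0.1,0,0,0, 0,0,-0.1,0,0,0]'
```

```text
time: 18.9
ee_pos: [572.4, -282.3, 74.8]
orientation: [-0.029, 1.0, 0.004, -0.002]
contact_force: [-0.4, 0.3, -0.8]
width: 10.7
finger_force: 49.1
time: 19.1
ee_pos: [572.6, -282.4, 74.0]
orientation: [-0.029, 1.0, 0.003, -0.001]
contact_force: [-0.0, -0.2, 0.1]
width: 10.7
finger_force: 49.1
time: 19.3
ee_pos: [572.7, -282.4, 73.1]
orientation: [-0.029, 1.0, 0.003, -0.001]
contact_force: [-0.6, 0.9, -0.0]
width: 11.0
finger_force: 49.3
```

```bash
python3 -m pendant '[0,0,-0.05,0,0,0, 0,0,-0.1,0,0,0]'; python3 -m pendant '[0.3,0.02,0,0,0,0, 0.6,0.04,0,0,0,0, 0.9,0.05,0,0,0,0, 1.2,0.07,0,0,0,0, 1.2,0.07,0,0,0,0]'; python3 -m pendant '[0.2,0.01,0,0,0,0, 0.4,0.02,0,0,0,0, 0.6,0.04,0,0,0,0, 0.8,0.05,0,0,0,0,0.8,0.05,0,0,0,0]'
```

```text
time: 19.5
ee_pos: [572.6, -282.4, 72.8]
orientation: [-0.029, 1.0, 0.003, -0.001]
contact_force: [-3.7, 1.9, 9.4]
width: 10.7
finger_force: 50.5
time: 20.0
ee_pos: [584.2, -282.6, 72.9]
orientation: [-0.028, 1.0, 0.003, -0.002]
contact_force: [-4.3, 0.1, 7.2]
width: 10.9
finger_force: 50.2
time: 20.5
ee_pos: [592.0, -282.3, 73.0]
orientation: [-0.028, 1.0, 0.003, -0.002]
contact_force: [-4.8, -0.3, 7.4]
width: 11.0
finger_force: 50.2
```

```bash
python3 -m pendant '[0,0,0.06,0,0,0, 0.2,0.01,0.06,0,0,0, 0.4,0.02,0.06,0,0,0,0.4,0.02,0.06,0,0,0]'; for i in 1; do python3 -m pendant '[0.1,0.005,0,0,0,0, 0.2,0.01,0,0,0,0]'; done;  python3 -m pendant '[0.1,0.005,0,0,0,0, 0.2,0.01,0,0,0,0]'
```

```text
time: 20.9
ee_pos: [596.7, -281.3, 73.0]
orientation: [-0.029, 1.0, 0.003, -0.002]
contact_force: [-2.6, -0.2, 5.2]
width: 11.0
finger_force: 49.9
time: 21.1
ee_pos: [598.0, -281.3, 72.9]
orientation: [-0.029, 1.0, 0.003, -0.002]
contact_force: [-4.1, -0.9, 6.4]
width: 10.9
finger_force: 50.1
time: 21.3
ee_pos: [600.1, -281.2, 73.0]
orientation: [-0.029, 1.0, 0.003, -0.002]
contact_force: [-4.8, 0.3, 6.7]
width: 10.8
finger_force: 50.1
```

```bash
echo 'from bench import manip
import sys
s=manip.sense(); sys.exit(s["contact_force"][0]<-7.5)' > ok.py
S() { python3 ok.py; }
S && python3 -m pendant '[0.07,0.004,0,0,0,0, 0.15,0.01,0,0,0,0]' && S && python3 -m pendant '[0.07,0.004,0,0,0,0, 0.15,0.01,0,0,0,0]' && S && python3 -m pendant '[0.07,0.004,0,0,0,0, 0.15,0.01,0,0,0,0]' && S && python3 -m pendant '[0.07,0.004,0,0,0,0, 0.15,0.01,0,0,0,0]' && S && python3 -m pendant '[0.07,0.004,0,0,0,0, 0.15,0.01,0,0,0,0]' && S && python3 -m pendant '[0.07,0.004,0,0,0,0, 0.15,0.01,0,0,0,0]'
```

```text
False
```

```bash
sed -i 's/sys.exit(\(.*\))/sys.exit(int(\1))/' ok.py
S() { python3 ok.py; }
S && python3 -m pendant '[0.07,0.004,0,0,0,0, 0.15,0.01,0,0,0,0]' && S && python3 -m pendant '[0.07,0.004,0,0,0,0, 0.15,0.01,0,0,0,0]' && S && python3 -m pendant '[0.07,0.004,0,0,0,0, 0.15,0.01,0,0,0,0]' && S && python3 -m pendant '[0.07,0.004,0,0,0,0, 0.15,0.01,0,0,0,0]' && S && python3 -m pendant '[0.07,0.004,0,0,0,0, 0.15,0.01,0,0,0,0]' && S && python3 -m pendant '[0.07,0.004,0,0,0,0, 0.15,0.01,0,0,0,0]'
```

```text
time: 21.5
ee_pos: [601.6, -281.1, 73.0]
orientation: [-0.029, 1.0, 0.003, -0.002]
contact_force: [-4.2, -0.7, 6.7]
width: 10.8
finger_force: 50.1
time: 21.7
ee_pos: [603.0, -281.0, 72.9]
orientation: [-0.029, 1.0, 0.003, -0.002]
contact_force: [-3.8, -0.5, 6.1]
width: 11.1
finger_force: 50.1
time: 21.9
ee_pos: [604.6, -280.9, 73.0]
orientation: [-0.029, 1.0, 0.003, -0.002]
contact_force: [-3.8, -0.4, 5.6]
width: 11.0
finger_force: 50.1
time: 22.1
ee_pos: [606.1, -280.8, 73.0]
orientation: [-0.029, 1.0, 0.003, -0.002]
contact_force: [-4.2, -0.1, 6.5]
width: 10.8
finger_force: 50.1
time: 22.3
ee_pos: [607.6, -280.7, 73.0]
orientation: [-0.029, 1.0, 0.003, -0.002]
contact_force: [-4.9, -0.8, 6.4]
width: 10.9
finger_force: 50.1
time: 22.5
ee_pos: [609.1, -280.6, 73.0]
orientation: [-0.029, 1.0, 0.003, -0.002]
contact_force: [-3.7, -0.4, 5.9]
width: 10.8
finger_force: 50.1
```

```bash
S() { python3 ok.py; }
S && python3 -m pendant '[0.07,0.004,0,0,0,0, 0.15,0.01,0,0,0,0]' && S && python3 -m pendant '[0.07,0.004,0,0,0,0, 0.15,0.01,0,0,0,0]' && S && python3 -m pendant '[0.07,0.004,0,0,0,0, 0.15,0.01,0,0,0,0]' && S && python3 -m pendant '[0.07,0.004,0,0,0,0, 0.15,0.01,0,0,0,0]' && S && python3 -m pendant '[0.07,0.004,0,0,0,0, 0.15,0.01,0,0,0,0]' && S && python3 -m pendant '[0.07,0.004,0,0,0,0, 0.15,0.01,0,0,0,0]'
```

```text
time: 22.7
ee_pos: [610.6, -280.5, 73.0]
orientation: [-0.029, 1.0, 0.003, -0.002]
contact_force: [-4.5, -0.3, 5.9]
width: 10.8
finger_force: 50.1
time: 22.9
ee_pos: [611.2, -280.5, 73.0]
orientation: [-0.028, 1.0, 0.003, -0.003]
contact_force: [-7.7, 0.8, 9.3]
width: 10.8
finger_force: 50.5
```

```bash
python3 -m pendant '[0,0,0,0,0,0]'; python3 -m pendant '[0.05,0.003,0,0,0,0, 0.05,0.003,0,0,0,0]'
```

```text
time: 23.0
ee_pos: [611.2, -280.5, 73.0]
orientation: [-0.028, 1.0, 0.004, -0.003]
contact_force: [-6.9, 0.3, 8.5]
width: 10.9
finger_force: 50.4
time: 23.2
ee_pos: [611.3, -280.5, 73.0]
orientation: [-0.028, 1.0, 0.004, -0.003]
contact_force: [-8.2, 0.5, 9.7]
width: 11.1
finger_force: 50.5
```

```bash
python3 -m pendant '[0,0,0.05,0,0,0, 0,0,0.1,0,0,0, 0,0,0.1,0,0,0]'; python3 -m pendant '[0,0,0,0,0,0,0,0,0,0,0,0,0,0,0,0,0,0]' 3.5; python3 -m pendant '[0,0,1,0,0,0, 0,0,4,0,0,0, 0,0,8,0,0,0, -2,0,11,0,0,0, -2,0,11,0,0,0]'
python3 - <<'E'
from h import *
from bench import manip
from scipy.spatial.transform import Rotation as Ro
s=manip.sense();print(s['ee_pos'],s['q'])
c=grab('wrist','w12')
for a,r in blobs(mask(c,*RED),(250,100,400,400),100): print('red',a,r,onz(c,r[0],94).round(1))
for a,r in blobs(mask(c,*BRASS),(250,100,400,400),300): print('brass',a,r,onz(c,cv2.boxPoints(r),63).round(1)[:,:2].tolist())
E
```

```text
time: 23.5
ee_pos: [611.4, -280.4, 73.2]
orientation: [-0.028, 1.0, 0.003, -0.003]
contact_force: [-4.6, -0.8, 3.0]
width: 10.4
finger_force: 49.6
time: 23.8
ee_pos: [613.7, -279.4, 73.5]
orientation: [-0.029, 1.0, 0.003, -0.001]
contact_force: [-0.0, 0.4, 0.5]
width: 34.7
finger_force: 0.0
time: 24.3
ee_pos: [593.8, -282.4, 189.5]
orientation: [-0.028, 1.0, 0.002, 0.002]
contact_force: [-0.4, -0.4, 0.1]
width: 35.1
finger_force: 0.0
[ 593.8154477  -282.37822252  189.54442399] [ 0.096712    0.50365377  0.35764985  1.66179954 -0.20655924  1.01045314
  2.14986612]
red 488.5 ((319.0, 253.5), (16.0, 33.0), 0.0) [[ 605.6 -280.1   94. ]]
brass 2028.0 ((318.5, 261.0), (41.0, 52.0), 0.0) [[644.2, -294.1], [602.3, -295.8], [600.6, -265.3], [642.5, -262.3]]
```

```bash
python3 -m pendant '[-3.5,2,0,-0.4,-1.6,-2, -7,4,0,-0.8,-3.2,-4, -10.5,6,-0.5,-1.3,-4.8,-6, -14.6,8.3,-1,-1.8,-6.4,-8.3, -14.6,8.3,-2,-1.8,-6.4,-8.3, -14.6,8.3,-2,-1.8,-6.4,-8.3]' 4.5
python3 - <<'E'
from h import *
from bench import manip
from scipy.spatial.transform import Rotation as Ro
s=manip.sense();R=Ro.from_quat(s['orientation']).as_matrix();print(s['ee_pos'],s['q'],R.round(3).tolist())
c=grab('wrist','w13')
for a,r in blobs(mask(c,*BLUE),(200,60,450,420),100):
    P=onz(c,r[0],52); print('blue',a,r,P.round(1))
barline(grab('top','t13'))
E
```

```text
time: 24.95
ee_pos: [445.3, -195.5, 162.4]
orientation: [0.043, 0.998, -0.013, 0.053]
contact_force: [0.1, -0.7, -0.4]
width: 44.7
finger_force: 0.0
[ 445.34051531 -195.53845869  162.39624999] [-0.06285268  0.2062319   0.3960385   2.16344382 -0.13160781  0.68266048
  1.90426402] [[-0.991, 0.087, 0.104], [0.084, 0.996, -0.031], [-0.106, -0.022, -0.994]]
blue 507.0 ((313.5, 262.0), (20.0, 27.0), 90.0) [[ 480.4 -203.6   52. ]]
blue 274.5 ((313.5, 243.5), (11.0, 27.0), 90.0) [[ 465.9 -202.3   52. ]]
blue 782.5 ((314.5, 221.0), (28.0, 29.0), 90.0) [[ 449.1 -200.1   52. ]]
blue 313.0 ((314.5, 198.5), (11.0, 29.0), 90.0) [[ 433.  -198.6   52. ]]
blue 755.5 ((314.811279296875, 176.0194549560547), (30.191091537475586, 27.508825302124023), 3.5763344764709473) [[ 417.6 -197.    52. ]]
200 463 471 [35.7 -7.3 65.3] [ 34.7 -26.8  65.3]
204 463 471 [27.  -6.9 64.3] [ 26.1 -26.5  64.3]
208 462 470 [18.5 -4.4 63.2] [ 17.5 -24.   63.2]
226 460 468 [-20.3   1.5  58.5] [-21.2 -18.1  58.5]
234 459 469 [-37.6   4.4  56.4] [-38.7 -19.6  56.4]
242 458 466 [-54.8   7.3  54.3] [-55.8 -12.3  54.3]
250 457 465 [-72.1  10.2  52.2] [-73.   -9.5  52.2]
264 460 473 [-102.9    4.8   48.5] [-104.3  -25.7   48.5]
```

```bash
python3 -m pendant '[0.3,-0.4,-4,0,0,0, 0.3,-0.45,-8,0,0,0, 0.3,-0.45,-10.5,0,0,0, 0.3,-0.45,-11.6,0,0,0, 0.3,-0.45,-11.6,0,0,0]'; python3 -m pendant '[0,0,0,0,0,0,0,0,0,0,0,0,0,0,0,0,0,0,0,0,0,0,0,0]' 1.2 90; python3 -m pendant '[0,0,-0.1,0,-0.4,0, 0,0,-0.2,0,-0.8,0, 0,0,-0.2,0,-0.8,0]'
```

```text
time: 25.55
ee_pos: [450.6, -201.9, 46.6]
orientation: [0.044, 0.998, -0.014, 0.053]
contact_force: [1.0, 0.5, 0.3]
width: 45.0
finger_force: 0.0
time: 25.95
ee_pos: [451.5, -202.0, 49.0]
orientation: [0.044, 0.997, -0.014, 0.056]
contact_force: [-0.6, 0.2, 5.1]
width: 16.9
finger_force: 88.1
time: 26.25
ee_pos: [451.6, -202.0, 47.0]
orientation: [0.044, 0.997, -0.014, 0.063]
contact_force: [0.6, -0.6, 6.1]
width: 16.7
finger_force: 88.1
```

```bash
python3 -m pendant '[0,0,-0.07,0,-0.3,0, 0,0,-0.15,0,-0.6,0, 0,0,-0.15,0,-0.6,0]'; python3 -m pendant '[0.03,-0.4,0,0,0,1.2, 0.06,-0.8,0,0,0,2.4, 0.06,-0.8,0,0,0,2.4]'
python3 - <<'E'
from h import *
from bench import manip
s=manip.sense();print(s['ft_torque']); barline(grab('top','t14'))
E
```

```text
time: 26.55
ee_pos: [451.7, -202.1, 45.5]
orientation: [0.044, 0.997, -0.014, 0.068]
contact_force: [0.1, -1.0, 6.5]
width: 16.9
finger_force: 88.2
time: 26.85
ee_pos: [451.1, -209.7, 45.1]
orientation: [0.022, 0.997, -0.012, 0.067]
contact_force: [-1.7, 0.7, 5.5]
width: 16.6
finger_force: 88.1
[0.10834822 0.26833623 0.03311375]
200 463 471 [35.7 -7.3 65.3] [ 34.7 -26.8  65.3]
204 463 471 [27.  -6.9 64.3] [ 26.1 -26.5  64.3]
208 463 470 [18.4 -6.6 63.2] [ 17.5 -24.   63.2]
226 461 469 [-20.4  -0.7  58.5] [-21.4 -20.3  58.5]
234 460 469 [-37.7   2.2  56.4] [-38.7 -19.6  56.4]
242 460 468 [-55.    2.9  54.3] [-56.  -16.7  54.3]
250 459 467 [-72.3   5.8  52.2] [-73.3 -13.8  52.2]
264 461 473 [-103.     2.7   48.5] [-104.3  -25.7   48.5]
```

```bash
python3 -m pendant '[0.03,-0.4,0,0,0,1.1, 0.06,-0.8,0,0,0,2.2, 0.09,-1.2,0,0,0,3.3, 0.12,-1.6,0,0,0,4.4, 0.15,-2,0,0,0,5.5, 0.18,-2.5,0,0,0,6.7, 0.18,-2.5,0,0,0,6.7]'
python3 - <<'E'
from h import *
from bench import manip
from scipy.spatial.transform import Rotation as Ro
s=manip.sense();print(s['ft_torque'],Ro.from_quat(s['orientation']).as_matrix().round(3).tolist()); barline(grab('top','t15'))
E
```

```text
time: 27.6
ee_pos: [451.7, -233.7, 44.5]
orientation: [-0.037, 0.997, -0.007, 0.066]
contact_force: [-3.9, 2.1, 5.7]
width: 16.6
finger_force: 88.4
[0.43126687 0.63873026 0.63298446] [[-0.988, -0.073, 0.133], [-0.075, 0.997, -0.01], [-0.132, -0.019, -0.991]]
200 463 471 [35.7 -7.3 65.3] [ 34.7 -26.8  65.3]
204 463 471 [27.  -6.9 64.3] [ 26.1 -26.5  64.3]
208 464 471 [18.3 -8.8 63.2] [ 17.4 -26.2  63.2]
226 464 472 [-20.7  -7.2  58.4] [-21.7 -26.8  58.4]
234 465 472 [-38.2  -8.7  56.3] [-39.  -26.1  56.3]
242 465 473 [-55.6  -8.   54.2] [-56.5 -27.6  54.2]
250 466 473 [-73.   -9.5  52.1] [-73.9 -26.9  52.1]
264 467 474 [-103.6  -10.4   48.5] [-104.4  -27.9   48.5]
```

```bash
python3 -m pendant '[0,0,0.25,-0.07,1,0, 0,0,0.5,-0.15,2,0, 0,0,0.75,-0.22,3,0, 0,0,1,-0.29,4,0, 0,0,1.25,-0.37,5,0, 0,0,1.5,-0.44,6,0, 0,0,1.88,-0.55,7.6,0, 0,0,1.88,-0.55,7.6,0]'; python3 -m pendant '[0.02,0,0.35,-0.1,1.4,0, 0.05,0,0.7,-0.2,2.9,0, 0.1,0.01,1.05,-0.3,4.3,0, 0.13,0.01,1.41,-0.4,5.7,0, 0.22,0.02,1.85,-0.53,7.6,0, 0.32,0.02,2.3,-0.66,9.5,0, 0.42,0.03,2.78,-0.84,11.5,0, 0.42,0.03,2.78,-0.84,11.5,0]'
python3 - <<'E'
from h import *
from bench import manip
s=manip.sense();print(F(barpt(s,125,0,0,-82.5)),F(barpt(s,125,8,0,-82.5)),F(barpt(s,-85,0,0,-82.5)))
E
```

```text
time: 28.45
ee_pos: [454.2, -234.5, 63.6]
orientation: [-0.037, 0.999, -0.011, 0.001]
contact_force: [0.4, 1.2, -1.5]
width: 16.9
finger_force: 88.1
time: 29.25
ee_pos: [458.7, -234.2, 91.0]
orientation: [-0.038, 0.994, -0.015, -0.098]
contact_force: [1.6, 0.6, -1.8]
width: 17.2
finger_force: 88.1
[ 67.7 -21.2  42.3] [ 69.2 -21.   50.2] [-138.2  -21.3   83.7]
```

```bash
python3 -m pendant '[-0.8,-0.06,0.16,0,0,0, -1.8,-0.13,0.36,0,0,0, -2.9,-0.2,0.6,0,0,0, -3.9,-0.3,0.8,0,0,0, -4.9,-0.36,1,0,0,0, -5.9,-0.43,1.2,0,0,0, -5.9,-0.43,1.2,0,0,0]'; python3 -m pendant '[0,0,1.5,0,0,0, 0,0,3.5,0.3,-4,0, 0,0,5.5,0.6,-8,0, 0,0,7,0.8,-11.2,0, 0,0,7,0.8,-11.2,0]'
python3 - <<'E'
from bench import manip
from scipy.spatial.transform import Rotation as Ro
s=manip.sense();print(s['ee_pos'],Ro.from_quat(s['orientation']).as_matrix().round(3).tolist())
E
```

```text
time: 29.95
ee_pos: [395.3, -238.6, 102.9]
orientation: [-0.036, 0.994, -0.014, -0.101]
contact_force: [-1.3, 0.4, -0.5]
width: 16.2
finger_force: 88.1
time: 30.45
ee_pos: [396.6, -239.1, 174.0]
orientation: [-0.035, 0.999, -0.011, -0.001]
contact_force: [0.5, -0.2, -2.7]
width: 16.6
finger_force: 88.4
[ 396.62015259 -239.06406507  174.00409015] [[-0.997, -0.071, -0.001], [-0.071, 0.997, -0.021], [0.002, -0.021, -1.0]]
```

```bash
python3 -m pendant '[0.5,4.2,0,1.2,0,-4, 1,8.4,0,1.2,0,-12, 1.5,12.6,0,1.2,0,-20, 2,16.8,0,1.2,0,-28, 2.5,21,0,1.2,0,-36, 3,25.2,0,1.2,0,-44, 3.5,29.4,0,1.2,0,-52, 4,33.6,0,1.2,0,-60]'; python3 -m pendant '[1,4,-1,0,0,-3, 1.6,8,-3,0,0,-5, 1.6,8.2,-6,0,0,-5, 1.6,8.2,-9,0,0,-5, 1.6,8.2,-11,0,0,-5, 1.6,8.2,-11,0,0,-5]'
python3 - <<'E'
from h import *
from bench import manip
from scipy.spatial.transform import Rotation as Ro
s=manip.sense();print(s['ee_pos'],Ro.from_quat(s['orientation']).as_matrix().round(3).tolist())
c=grab('top','t16'); d=grab('scene','s16')
a=cv2.resize(c['img'][180:300,240:440],(500,300),interpolation=cv2.INTER_CUBIC)
b=cv2.resize(d['img'][210:330,270:390],(300,300),interpolation=cv2.INTER_CUBIC)
e=cv2.resize(c['img'][180:280,430:560],(390,300),interpolation=cv2.INTER_CUBIC)
f=cv2.resize(d['img'][140:240,300:430],(390,300),interpolation=cv2.INTER_CUBIC)
cv2.imwrite('pics/c16.png',np.vstack([np.hstack([a,b]),np.hstack([e,f,np.zeros((300,20,3),np.uint8)])]))
E
```

```text
time: 31.25
ee_pos: [436.2, 88.9, 171.6]
orientation: [0.425, 0.905, 0.0, -0.007]
contact_force: [-0.1, 0.3, -3.0]
width: 16.6
finger_force: 88.5
time: 31.85
ee_pos: [450.0, 168.4, 59.1]
orientation: [0.462, 0.887, -0.002, -0.008]
contact_force: [-0.9, -0.9, -2.5]
width: 16.3
finger_force: 88.5
[449.99977273 168.43578537  59.11146511] [[-0.574, 0.819, -0.017], [0.819, 0.574, 0.004], [0.013, -0.011, -1.0]]
```

View pics/c16.png

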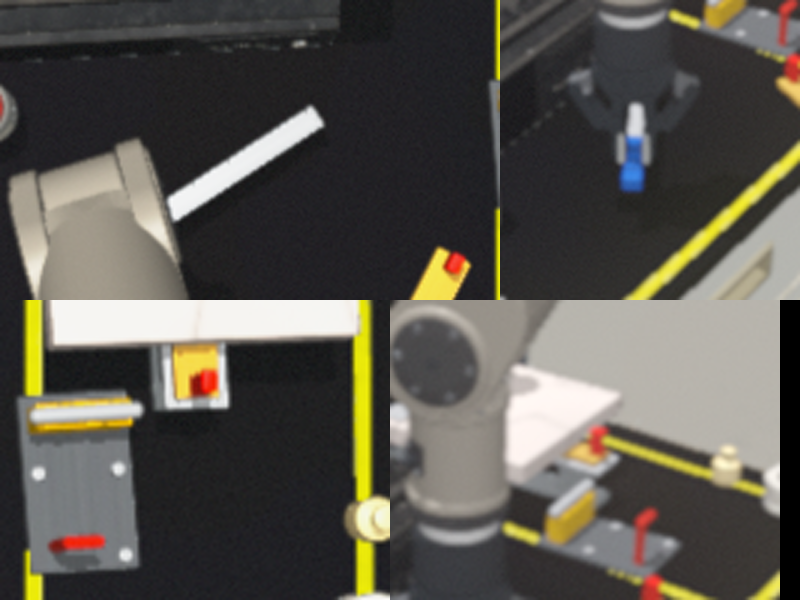

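The shim lies on the ledge under the slab, tab at (205,380) in the lower-left crop. The bar is held over empty bench, so I'll lower it now.

```bash
python3 -m pendant '[0,0,-2,0,0,0, 0,0,-3.5,0,0,0, 0,0,-4.3,0,0,0, 0,0,-4.4,0,0,0, 0,0,-4.4,0,0,0]'; python3 -m pendant '[0,0,-0.15,0,0,0, 0,0,-0.3,0,0,0,0,0,-0.3,0,0,0]';  python3 - <<'E'
from h import *
c=grab('top','t17')
E
python3 -m pendant '[0,0,-0.1,0,0,0,0,0,-0.1,0,0,0]'
```

```text
time: 32.45
ee_pos: [453.4, 169.4, 19.4]
orientation: [0.462, 0.887, 0.002, -0.006]
contact_force: [0.2, 0.8, -1.8]
width: 16.7
finger_force: 88.6
time: 32.75
ee_pos: [453.2, 169.4, 16.1]
orientation: [0.462, 0.887, 0.002, -0.006]
contact_force: [0.9, -0.5, -2.0]
width: 16.7
finger_force: 88.7
time: 33.0
ee_pos: [453.0, 169.3, 14.8]
orientation: [0.462, 0.887, 0.002, -0.006]
contact_force: [0.6, 0.8, -2.1]
width: 16.8
finger_force: 88.7
```

```bash
python3 -m pendant '[0,0,-0.1,0,0,0, 0,0,-0.2,0,0,0,0,0,-0.2,0,0,0]';python3 -m pendant '[0,0,-0.1,0,0,0,0,0,-0.1,0,0,0]';python3 -m pendant '[0,0,-0.1,0,0,0,0,0,-0.1,0,0,0]'
```

```text
time: 33.3
ee_pos: [452.8, 169.2, 12.6]
orientation: [0.462, 0.887, 0.002, -0.006]
contact_force: [-0.3, 1.7, -1.4]
width: 16.7
finger_force: 88.8
time: 33.5
ee_pos: [452.8, 169.2, 11.6]
orientation: [0.462, 0.887, 0.002, -0.006]
contact_force: [-0.2, 0.9, -1.0]
width: 16.4
finger_force: 88.8
time: 33.7
ee_pos: [452.9, 169.2, 10.7]
orientation: [0.462, 0.887, 0.002, -0.006]
contact_force: [-0.6, -0.1, -0.9]
width: 16.5
finger_force: 88.8
```

```bash
python3 -m pendant '[0,0,-0.1,0,0,0,0,0,-0.1,0,0,0]';python3 -m pendant '[0,0,-0.1,0,0,0,0,0,-0.1,0,0,0]'
```

```text
time: 33.9
ee_pos: [453.0, 169.3, 10.1]
orientation: [0.462, 0.887, 0.002, -0.006]
contact_force: [-1.2, 1.7, 4.1]
width: 17.0
finger_force: 89.4
time: 34.1
ee_pos: [453.0, 169.3, 9.9]
orientation: [0.462, 0.887, 0.002, -0.006]
contact_force: [-5.1, 0.3, 16.4]
width: 16.7
finger_force: 90.8
```

Contact with the bench. I'll ease off, open, retreat and check.

```bash
python3 -m pendant '[0,0,0.15,0,0,0,0,0,0.15,0,0,0]'; python3 -m pendant '[0,0,0,0,0,0,0,0,0,0,0,0,0,0,0,0,0,0,0,0,0,0,0,0]' 5; python3 -m pendant '[0,0,1,0,0,0, 0,0,4,0,0,0, 0,0,8,0,0,0, -2,3,12,0,0,0, -2,6,16,0,0,0, -2,10,18,0,0,0, -2,14,18,0,0,0, -2,14,18,0,0,0]'
python3 - <<'E'
from h import *
c=grab('top','t18'); d=grab('scene','s18')
m=mask(c,*BLUE);g=cv2.inRange(cv2.cvtColor(c['img'],cv2.COLOR_BGR2HSV),(0,0,90),(180,80,255))|m
for a,r in blobs(g,(262,215,380,292),200): print('bar',a,r,onz(c,cv2.boxPoints(r),8).round(1)[:,:2].tolist())
for n in ('top0','t18'):
    q=load(n); print(n,[np.round(r[0],1).tolist() for a,r in blobs(mask(q,*RED),(200,150,560,312))],[np.round(r[0],1).tolist() for a,r in blobs(mask(q,*BLUE),(10,180,210,260),100)])
a=cv2.resize(c['img'][170:300,230:560],(792,312),interpolation=cv2.INTER_CUBIC)
b=cv2.resize(d['img'][150:250,290:430],(400,286),interpolation=cv2.INTER_CUBIC); e=cv2.resize(d['img'][210:350,250:446],(392,286),interpolation=cv2.INTER_CUBIC)
cv2.imwrite('pics/c18.png',np.vstack([a,np.hstack([b,e])]))
E
```

```text
time: 34.3
ee_pos: [453.0, 169.2, 10.4]
orientation: [0.462, 0.887, 0.002, -0.006]
contact_force: [0.3, 2.1, -0.3]
width: 16.4
finger_force: 88.8
time: 34.7
ee_pos: [452.8, 169.0, 10.1]
orientation: [0.462, 0.887, 0.002, -0.006]
contact_force: [-0.6, -0.6, -0.4]
width: 50.0
finger_force: 0.0
time: 35.5
ee_pos: [432.0, 315.9, 192.2]
orientation: [0.459, 0.889, 0.005, -0.006]
contact_force: [0.3, -0.6, -0.4]
width: 49.7
finger_force: 0.0
bar 1023.5 ((318.99407958984375, 255.79452514648438), (10.250862121582031, 111.21987915039062), 56.929325103759766) [[438.5, 212.2], [581.8, 4.3], [562.4, -8.8], [419.5, 198.9]]
top0 [[421.7, 284.6], [243.5, 274.5], [455.5, 260.4], [229.8, 221.8]] [[183.0, 231.0], [40.9, 205.7]]
t18 [[421.8, 284.4], [455.5, 260.5], [229.8, 221.8], [498.0, 207.5]] [[183.9, 228.8], [41.0, 206.0]]
```

View pics/c18.png

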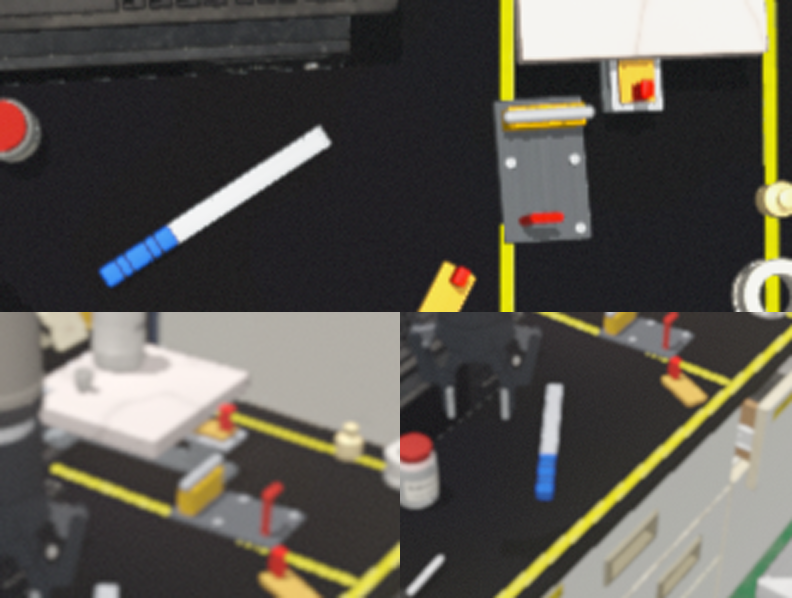

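The bar lies flat at about (215,205) in the crop, away from the table and the fulcrum. The shim's tab stands in front of the settled slab at (642,90). The jar hasn't moved. The tin's blob centroid shifted slightly, most likely from the hand covering part of it, since the arm never went near it.

```bash
python3 -c "
from bench import manip
print(manip.hand_in())"
```

```text
the job is handed in; nothing more can be done
None
```

Job handed in at about 36 s (no verdict shown): I levered the slab and parked the bar under the hook, slid the shim to a light touch on the stop, let the slab settle on it, and laid the bar flat on open bench.

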